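# Open the gear housing and hold up its shaft

### The arm

A 6-joint arm with a two-finger parallel gripper is mounted at the origin on the work surface. World frame = base frame: x ahead of the robot, y to its left, z up, the work surface at z = 0. Lengths are in m, angles in degrees, forces in N, time in s.
With the tool pointing down it reaches from about 0.275 to 0.85 m from the base axis. Payload 19 kg.
Tool frame: the origin (TCP) lies at the very end of the fingers, on their centre line; the grasp point (between the pads) lies 19 mm behind it (r.hold_point_z is the distance from the TCP to the grasp point, in m); z points along the fingers, x is the direction in which the jaws open and shut, and the axes are right-handed (so a half turn about z gives the same grasp; the last joint's range is limited). The gripper opens to 85 mm and grips with 20 to 120 N. Pads are 22 mm wide; open, the fingers measure 114 mm over their backs; the gripper's body (76 mm by 85 mm) begins 54 mm behind the grasp point. The pads swing forward as they close: fully open they stand 13 mm farther back than shut.
Start: joints at [-83.365, 8.623, 82.357, -0, 89.026, -7.678], TCP at [0.142, -0.557, 0.231] pointing down, gripper open.
Joint ranges: [-160.23, 160.23], [-39.13, 120.54], [6.94, 153.29], [-79.49, 259.48], [9.18, 160.14], [-161.06, 161.06]. Speed limits (degrees/s): [108.29, 108.29, 127.2, 172.46, 172.46, 172.46].

### API

Orientations are given as [roll, pitch, yaw] about the fixed x, y, z axes, in that order (R = Rz(yaw) Ry(pitch) Rx(roll)).
In Python, from cell import r gives the robot as it stands. The module is installed in compiled form; this text tells all that it offers.
- The arm moves only by the tool arm_command, never from a script. Its arguments are lists of equal length, an entry for each row: "travel": the shift along the tool's x, y, z in mm, a list of three; "spin": the turn about the tool's z in degrees. In form: {"travel": [[x, y, z], ...], "spin": [spin, ...]}. A call has 1 to 20 rows; each row shifts and turns the commanded pose from where the row before left it, along the tool's axes as they then stand; what a row does not reach is not made up. A row lasts 1/12 s, in which the tool goes at most 41.7 mm and 7.16 degrees, less where a joint would pass 70% of its speed; a pose out of reach is approached as far as the arm can. A call with a gripper value outside its range is refused whole. "fingers" is the finger opening in mm, from 0 to 85.4, set as the call begins (left out, the last holds). The fingers move at their own pace and stop on an object; the grip force is fixed at half the most. Time passes only in rows, so rows that do not move let the fingers close. It gives the time, the measured TCP pose, the force and the opening at its end, in the units of the state.
- r.sense(): the state, without advancing time (a new reading comes with each control period).
- r.read_camera(name): name is "scene" or "top"; returns the picture (480x640x3 uint8, blue, green, red); there is no depth.
- r.camera_info(name): a dict with "fx", "fy", "cx", "cy" (pixels), "R" (3x3) and "t" (3): a world point X has camera coordinates R X + t. Camera axes: x right, y down, z forward; pixel columns grow to the right and rows downward; lengths in m; the calibration is good to about 2 mm. A picture is of the moment at which its call begins. camera_info takes no time and is no camera call.
- r.hand_in(): hands the job in, once; it reports no verdict.
The state is a dict: "time_s": time; "q": joint angles; "dq": joint speeds; "tau": joint torques, N m; "tool_pos": TCP position; "ee_rot": TCP orientation; "ft_force": force on the tool from outside, world axes, zero at the start; "moment": the same for the moment, N m; "finger_gap": finger opening in m.
Only numpy, scipy, OpenCV 4.12 (cv2) and the standard library are available. Lean on these libraries where they do the work, as an engineer would, in place of code of your own. Each camera call takes 0.05 s, during which the arm holds its last target.

### The job

Lift the loose cover plate off the two pins of the gear housing, set it down (do not drop it) flat and handle up in the middle of the plywood board, and let go of it. Then lift the gear shaft out of the open housing and finish while still holding it in the gripper: level, still, straight above the housing, with at least 10 cm of clear air between the shaft and the housing's rim. Leave the hole saw, the oil bottle and the screw tray where they are.

Things in the scene. Friction and masses are not known exactly. Their poses are not given: they have to be found in the camera images.
- housing: Green open-topped gear housing fixed to the bench, 146 (its x) x 204 (its y) x 74 mm high, walls and floor 8 mm; feet stick out up to 22 mm from the long sides, below 20 mm. Origin at the centre of its underside, z up. Inside, two V-shaped saddles (10 mm thick, at y = -66 and +66 mm) hold the gear shaft.
- housing_rim (a point): Centre of the housing's open mouth, level with its rim; axes as the housing. Two upright 8 mm steel pins stand on the rim corners at (+58, -87) and (-58, +87) mm from here and reach 12 mm above the rim; each corner has an 18 mm square boss inside.
- cover: Loose aluminium cover plate, 146 x 204 x 5 mm, about 0.4 kg, lying at the start on the housing's rim with its two 11 mm corner holes over the pins (axes as the housing's). Origin at the centre of the plate's underside, z up.
- cover_handle (a point): Centre of the cover's handle, half-way up it: a solid black upright rib in the middle of the cover, 14 mm thick (cover's x), 90 mm long (cover's y), standing 36 mm above the plate's top. This point is 18 mm above the plate's top, 18 mm below the rib's top and 23 mm above the plate's underside. The cover balances here.
- board: Plywood board fixed flat on the bench, 200 (its x) x 250 (its y) x 18 mm, left or right of the housing; origin at the centre of its underside, z up.
- board_top (a point): Centre of the board's upper face.
- shaft: Loose steel shaft, 16 mm thick, 164 mm long, about 0.45 kg, with a gear (50 mm across, 14 mm wide) 48 mm from mid-length towards its own +y. Lies level in the saddles along the housing's y, gear towards +y, hidden by the cover at first; its axis is 42 mm above the bench, 32 mm below the rim, 34 mm above the housing floor. Origin on the axis at mid-length; own y along it
- shaft_balance (a point): The shaft's balance point (centre of mass) on its axis, 19 mm from mid-length towards the gear, where the shaft is bare; the gear's near face is 22 mm further. Gripped here the shaft hangs level; gripped well away from it, it tends to droop.
- vice: Low steel machine vice fixed to the bench on the other side of the housing from the board, 94 x 220 x 100 mm with its crank; a bystander. Origin at the centre of its underside.
- hole_saw: Yellow hole saw standing mouth down, 38 mm across, 93 mm high with its shank, beyond the housing; leave alone. Origin at the centre of its underside.
- oil_bottle: White plastic oil bottle, 56 mm across, 130 mm high, beyond the housing; leave alone. Origin at the centre of its underside.
- screw_tray: Small open steel tray with the cover's screws, 70 x 90 x 22 mm, beyond the housing; leave alone. Origin at the centre of its underside.
Not all that is in view belongs to the job. There is more than one size of the cover; the one meant has the size given above.

How it is judged:
By the outcome, as a careful person would: the job done as asked, in the order asked, and still so for the second after the job is handed in, while the arm keeps its last pose, push and grip.
It also fails if it takes over 61 s, if anything falls off the work surface, if the arm or the gripper's body presses on something with over 40 N, if the wrist force passes 120 N, or if a joint passes its speed limit or range.

## Working session

There is one attempt and no reset: what is moved stays moved. The work goes in short steps, Python scripts to look and compute and a tool call to move; the robot and the scene stay as the last step left them, time stands still between calls to the robot, and variables do not carry over. Pictures are saved under pics/ and viewed, and the job is handed in when it is done.

Besides the shell and the picture viewer there is one more tool, called after "Emit:" by a JSON object that holds its "op" and its "data", one argument or row to a line. arm_command: Moves the arm, as the interface text tells. Its arguments: {"type":"object","properties":{"travel":{"type":"array","items":{"type":"array","items":{"type":"number"}}},"spin":{"type":"array","items":{"type":"number"}},"fingers":{"type":"number"}},"required":["travel","spin"]}

```bash
mkdir -p pics; python3 - <<'E'
from cell import r
import cv2
for n in("scene","top"):
    cv2.imwrite(f"pics/{n}0.png",r.read_camera(n)); c=r.camera_info(n); print(n,c)
s=r.sense();print(s)
E
```

```text
scene {'fx': 584.1625137850324, 'fy': 584.1625137850324, 'cx': 315.9647596537663, 'cy': 229.89061110661706, 'R': array([[ 0.8858308 ,  0.46400636, -0.00137323],
       [ 0.36526686, -0.69914703, -0.61463285],
       [-0.28615365,  0.54395912, -0.78881212]]), 't': array([-0.43647258, -0.13147646,  1.52603497])}
top {'fx': 543.6664356539163, 'fy': 543.6664356539163, 'cx': 329.84639497880124, 'cy': 242.42644558942305, 'R': array([[ 0.02726931, -0.999435  , -0.01964874],
       [-0.99670195, -0.02568135, -0.07697855],
       [ 0.07643045,  0.02168309, -0.99683912]]), 't': array([0.00591999, 0.49768234, 1.10291003])}
{'time_s': 0.1, 'q': array([-8.33662220e+01,  8.64865423e+00,  8.23860649e+01, -1.15204222e-03,
        8.90270580e+01, -7.67684642e+00]), 'dq': array([-0.03538987,  0.01409107, -0.15856118,  0.05187077,  0.03448219,
       -0.01525677]), 'tau': array([ 3.11935430e-03, -7.14382339e+01, -5.71793497e+01, -1.00887951e-04,
        7.07135812e-03, -1.80258377e-05]), 'tool_pos': array([ 0.14208571, -0.5569544 ,  0.2307586 ]), 'ee_rot': array([-1.79992889e+02,  6.13772657e-02, -7.56893516e+01]), 'ft_force': array([-0.1330054 ,  1.10946641, -0.6414183 ]), 'moment': array([0.01936839, 0.0100631 , 0.03050562]), 'finger_gap': 0.0854548288074525}
```

View pics/scene0.png

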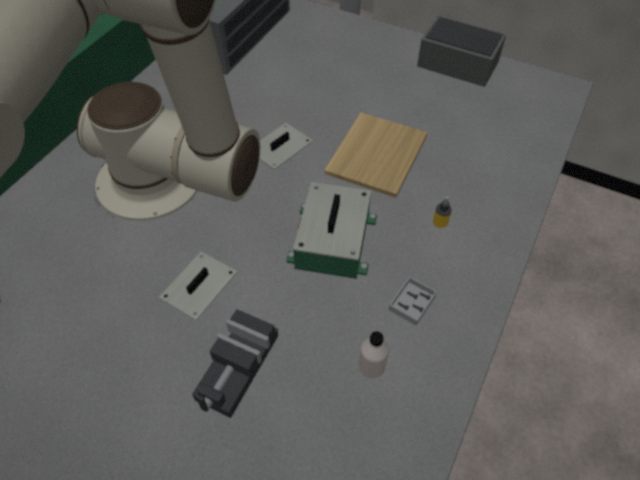

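View pics/top0.png

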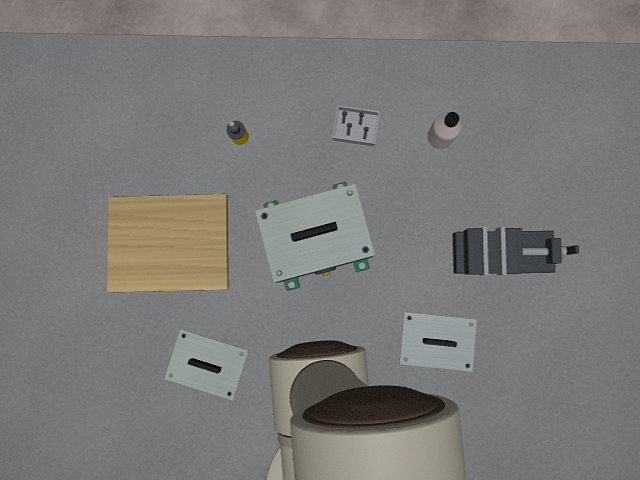

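The scene and top views agree. Cover candidates in the top view:
- plate on the green housing, (314,231)
- small plate, (206,365)
- small plate, (439,342)

The plate on the housing matches the description because it is the largest and lies over the pins. Board is at (168,243), vice at (515,250). I'll enlarge a crop to check.

```bash
python3 - <<'E'
import cv2
i=cv2.imread("pics/top0.png")
cv2.imwrite("pics/top0c.png",cv2.resize(i[170:300,240:390],None,fx=5,fy=4.6,interpolation=cv2.INTER_CUBIC)[:600])
cv2.imwrite("pics/top0b.png",cv2.resize(i[180:305,95:240],None,fx=4,fy=4,interpolation=cv2.INTER_CUBIC))
E
```

```text
(no output)
```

View pics/top0c.png

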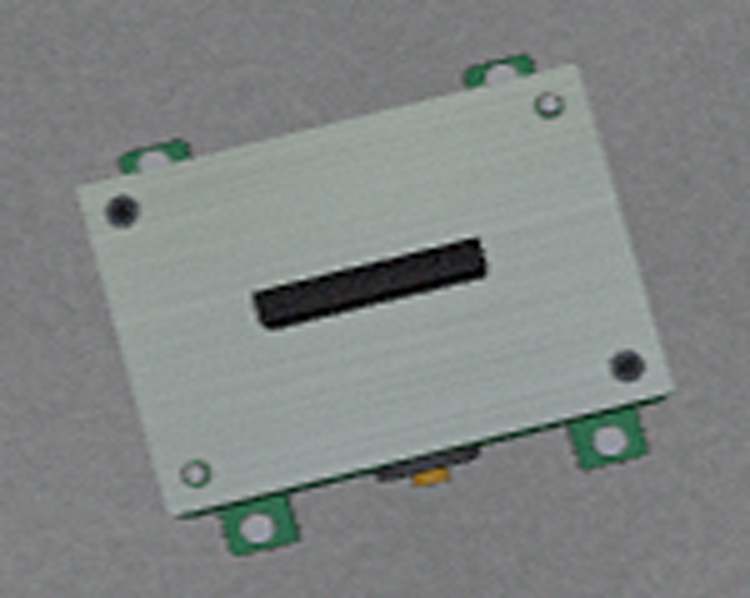

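View pics/top0b.png

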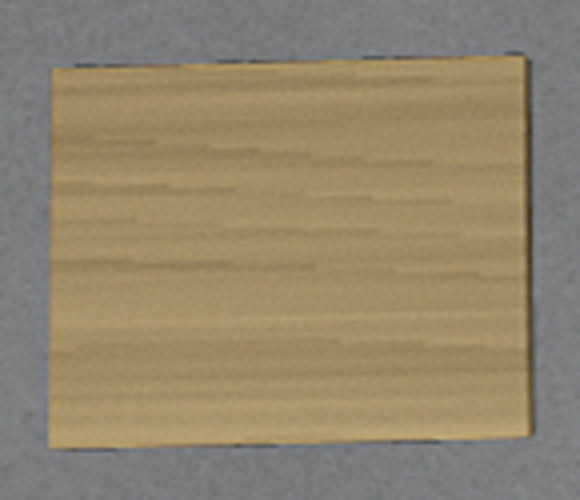

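The close crop shows the plate on the housing, with bright pins in the holes at crop (549,104) and (195,473) and its corners clear. Next I'll turn these into positions and check the size.

```bash
cat > h.py <<'E'
import numpy as np
from cell import r
def back(n,uv,z):
    c=r.camera_info(n);d=np.array([(uv[0]-c['cx'])/c['fx'],(uv[1]-c['cy'])/c['fy'],1]);R=c['R']
    o=-R.T@c['t'];d=R.T@d
    return o+d*(z-o[2])/d[2]
def proj(n,X):
    c=r.camera_info(n);p=c['R']@np.array(X)+c['t'];return np.array([c['fx']*p[0]/p[2]+c['cx'],c['fy']*p[1]/p[2]+c['cy']])
E
python3 - <<'E'
from h import *
np.set_printoptions(precision=4,suppress=True)
f=lambda p,z:back("top",(240+p[0]/5-.4,170+p[1]/4.6-.4),z)
P=[f(p,.079) for p in[(80,187),(577,65),(675,390),(175,517)]]
print(np.array(P),np.mean(P,0))
for i in range(4):
    d=P[(i+1)%4]-P[i];print(np.linalg.norm(d),np.degrees(np.arctan2(d[1],d[0])))
q=[f(p,.086) for p in[(549,104),(195,473)]];print("pins",q,np.mean(q,0),np.linalg.norm(q[0]-q[1]), "expect",2*np.hypot(58,87), np.degrees(np.arctan2(*(q[0]-q[1])[1::-1]))-np.degrees(np.arctan2(-87,58)))
h=[f(p,.115) for p in[(255,291),(478,239),(487,274),(268,328)]];print("handle",np.mean(h,0))
g=lambda p:back("top",(95+p[0]/4-.4,180+p[1]/4-.4),.018)
B=[g(p) for p in[(52,68),(526,56),(530,437),(50,447)]];print(np.array(B),np.mean(B,0))
for i in range(4):
    d=B[(i+1)%4]-B[i];print(np.linalg.norm(d),np.degrees(np.arctan2(d[1],d[0])))
E
```

```text
[[ 0.5525  0.1657  0.079 ]
 [ 0.6099 -0.0285  0.079 ]
 [ 0.4717 -0.07    0.079 ]
 [ 0.4128  0.1232  0.079 ]] [0.5117 0.0476 0.079 ]
0.2024837592829784 -73.53438284736708
0.14428754508486397 -163.31368824572348
0.20198101429057153 106.9533437616254
0.14600969445510267 16.883866066031594
pins [array([ 0.5916, -0.0178,  0.086 ]), array([0.4314, 0.1153, 0.086 ])] [0.5115 0.0487 0.086 ] 0.2082420508063447 expect 209.1219739769114 16.57027534851553
handle [0.5107 0.0476 0.115 ]
[[0.5818 0.4877 0.018 ]
 [0.5941 0.2386 0.018 ]
 [0.3961 0.2282 0.018 ]
 [0.3841 0.4771 0.018 ]] [0.489  0.3579 0.018 ]
0.24944187383605498 -87.16693019417828
0.19829460037409896 -176.99436905613223
0.24919003885895652 92.75697384050342
0.1979645672761149 3.078869918523817
```

The checks hold. The plate measures 202 x 145 mm against 204 x 146, the pin spacing is 208.2 mm against 209.1, and the board is 249 x 198 mm. That gives:

| Item | Position (m) | Yaw |
|---|---|---|
| Housing | (0.511, 0.048) | 16.7° |
| Board | (0.489, 0.358) | 3° |

I'll turn the tool first, then travel.

Emit:
{"op": "arm_command", "data": {
  "travel": [
    [0,0,0],
    [0,0,0],
    [0,0,0],
    [0,0,0],
    [0,0,0],
    [0,0,0],
    [0,0,0],
    [0,0,0],
    [0,0,0],
    [0,0,0],
    [0,0,0],
    [0,0,0],
    [0,0,0]
  ],
  "spin": [-7.1,-7.1,-7.1,-7.1,-7.1,-7.1,-7.1,-7.1,-7.1,-7.1,-7.1,-7.1,-7.1],
  "fingers": 60
}}

```text
time_s: 1.18
tool_pos: [0.1421, -0.557, 0.2309]
ee_rot: [-180.0, -0.0, 17.0]
ft_force: [-1.0, -0.5, -0.2]
finger_gap: 0.0602
```

```bash
cat >> h.py <<'E'
from scipy.spatial.transform import Rotation as Ro
def rel(X,yaw=None):
    s=r.sense();R=Ro.from_euler('xyz',s['ee_rot'],degrees=True)
    print('t',round(s['time_s'],2),'pos',np.round(s['tool_pos'],4),'rpy',np.round(s['ee_rot'],2),'F',np.round(s['ft_force'],1),'gap',round(s['finger_gap'],4))
    print('travel mm',np.round(1000*(R.inv().apply(np.array(X)-s['tool_pos'])),1), 'spin', None if yaw is None else round((s['ee_rot'][2]-yaw+180)%360-180,2))
E
python3 -c "
from h import *
rel([.511,.048,.18],16.7)
print(proj('scene',[.511,.048,.115]))"
```

```text
t 1.18 pos [ 0.1421 -0.557   0.2309] rpy [-1.7995e+02 -1.0000e-02  1.6960e+01] F [-1.  -0.5 -0.2] gap 0.0602
travel mm [ 529.4 -471.    51.4] spin 0.26
[332.97668846 208.09704076]
```

Emit:
{"op": "arm_command", "data": {
  "travel": [
    [20,-18,0],
    [28,-25,0],
    [28,-25,0],
    [28,-25,0],
    [28,-25,0],
    [28,-25,0],
    [28,-25,0],
    [28,-25,0],
    [28,-25,0],
    [28,-25,0],
    [28,-25,0],
    [28,-25,0],
    [28,-25,0],
    [28,-25,0],
    [28,-25,0],
    [28,-25,0],
    [28,-25,0],
    [28,-25,10],
    [20,-18,20],
    [12,-10,20]
  ],
  "spin": [0,0,0,0,0,0,0,0,0,0,0,0,0,0,0,0,0,0,0,0]
}}

```text
time_s: 2.85
tool_pos: [0.5145, 0.0479, 0.1806]
ee_rot: [-180.0, -0.1, 16.7]
ft_force: [0.3, -0.3, 0.3]
finger_gap: 0.06
```

```bash
python3 -c "
from h import *
import cv2
rel([.511,.048,.084],16.7)
i=r.read_camera('scene');cv2.imwrite('pics/s1.png',cv2.resize(i[90:300,240:450],None,fx=2.8,fy=2.8,interpolation=cv2.INTER_CUBIC))
i=r.read_camera('top');cv2.imwrite('pics/t1.png',cv2.resize(i[150:310,220:420],None,fx=3.5,fy=3.5,interpolation=cv2.INTER_CUBIC))
"
```

```text
t 2.85 pos [0.5145 0.0479 0.1806] rpy [-1.7998e+02 -5.0000e-02  1.6730e+01] F [ 0.3 -0.3  0.3] gap 0.06
travel mm [-3.4 -1.  96.6] spin 0.03
```

View pics/s1.png

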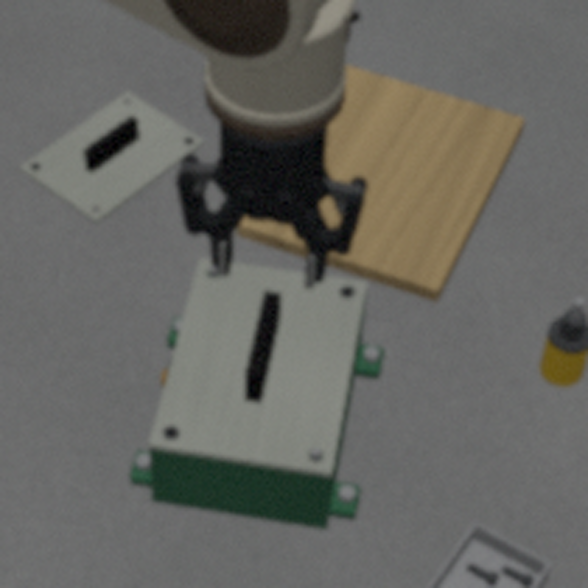

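View pics/t1.png

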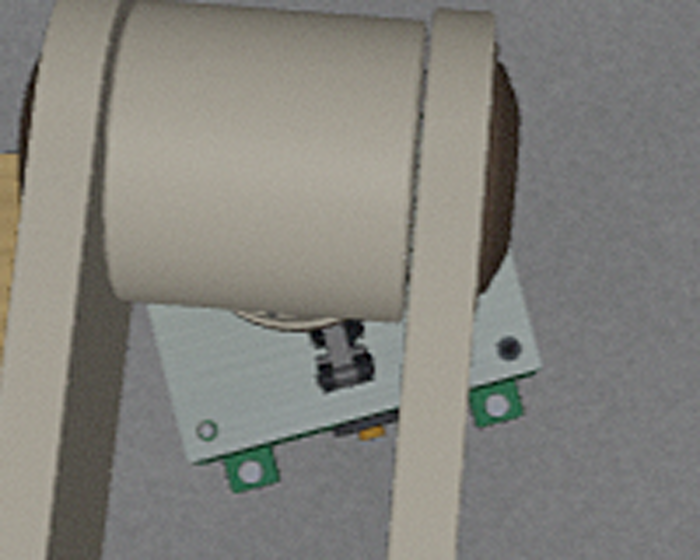

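The gripper stands in line with the handle rib, which is at scene crop (264,345), and the jaws open across it. Now descending.

Emit:
{"op": "arm_command", "data": {
  "travel": [
    [-3.4,-1,0],
    [0,0,15],
    [0,0,20],
    [0,0,20],
    [0,0,16],
    [0,0,10],
    [0,0,8],
    [0,0,7],
    [0,0,0],
    [0,0,0]
  ],
  "spin": [0,0,0,0,0,0,0,0,0,0]
}}

```text
time_s: 3.78
tool_pos: [0.5101, 0.045, 0.0858]
ee_rot: [180.0, -0.0, 16.6]
ft_force: [-0.5, 0.7, -0.2]
finger_gap: 0.0602
```

Emit:
{"op": "arm_command", "data": {
  "travel": [
    [0,0,0],
    [0,0,0],
    [0,0,0],
    [0,0,0],
    [0,0,0],
    [0,0,0],
    [0,0,0],
    [0,0,0],
    [0,0,0],
    [0,0,0]
  ],
  "spin": [0,0,0,0,0,0,0,0,0,0],
  "fingers": 0
}}

```text
time_s: 4.62
tool_pos: [0.5109, 0.0454, 0.0861]
ee_rot: [180.0, -0.1, 16.6]
ft_force: [6.4, 1.9, 2.7]
finger_gap: 0.0127
```

```bash
python3 -c "
from h import *
import cv2
rel([.511,.048,.084],16.7)
i=r.read_camera('scene');cv2.imwrite('pics/s2.png',cv2.resize(i[110:290,270:450],None,fx=3,fy=3,interpolation=cv2.INTER_CUBIC))
"
```

```text
t 4.62 pos [0.5109 0.0454 0.0861] rpy [ 1.7998e+02 -1.5000e-01  1.6620e+01] F [6.4 1.9 2.7] gap 0.0127
travel mm [ 0.9 -2.5  2.1] spin -0.08
```

View pics/s2.png

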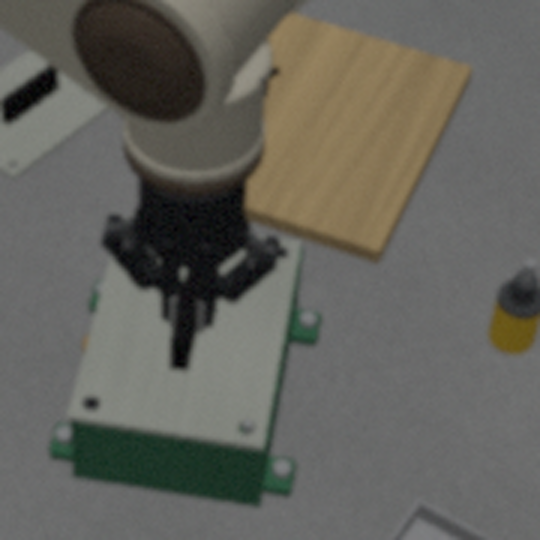

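The picture shows the fingers closed on the rib at crop (185,320), and a gap of 12.7 mm fits the 14 mm rib. I'll lift straight up.

Emit:
{"op": "arm_command", "data": {
  "travel": [
    [0,0,-2],
    [0,0,-4],
    [0,0,-5],
    [0,0,-6],
    [0,0,-8],
    [0,0,-10],
    [0,0,-15],
    [0,0,-15],
    [0,0,-15],
    [0,0,-15],
    [0,0,-10],
    [0,0,-5],
    [0,0,0],
    [0,0,0]
  ],
  "spin": [0,0,0,0,0,0,0,0,0,0,0,0,0,0]
}}

```text
time_s: 5.83
tool_pos: [0.5097, 0.0452, 0.1949]
ee_rot: [-180.0, 0.0, 16.6]
ft_force: [-0.3, 0.6, -5.1]
finger_gap: 0.0131
```

```bash
python3 -c "
from h import *
import cv2
rel([.489,.358,.194],3)
i=r.read_camera('scene');cv2.imwrite('pics/s3.png',cv2.resize(i[60:290,230:460],None,fx=2.6,fy=2.6,interpolation=cv2.INTER_CUBIC))
"
```

```text
t 5.83 pos [0.5097 0.0452 0.1949] rpy [-1.7999e+02  2.0000e-02  1.6610e+01] F [-0.3  0.6 -5.1] gap 0.0131
travel mm [  69.6 -305.7    1. ] spin 13.61
```

View pics/s3.png

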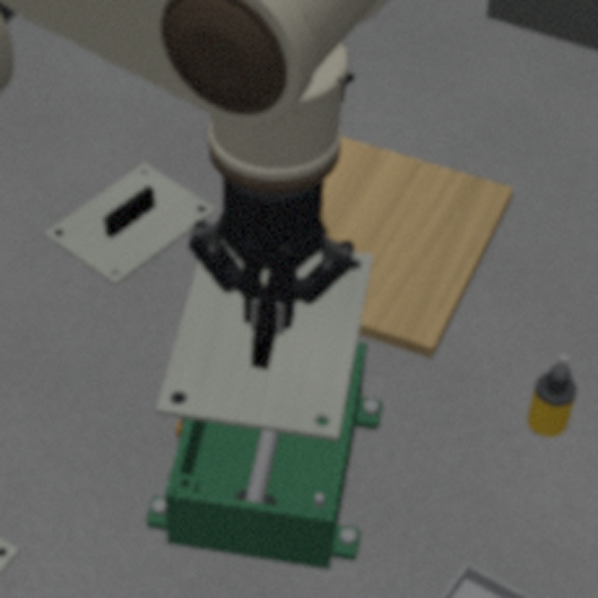

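The cover came up level, and the shaft is now visible in the housing at crop (262,465). The wrist force of 5 N is plausible for the plate. I'll swing it over the board.

Emit:
{"op": "arm_command", "data": {
  "travel": [
    [0,0,0],
    [0,0,0],
    [0,0,0],
    [0,0,0],
    [0,-10,0],
    [0,-20,0],
    [-1,-28,0],
    [-1,-28,0],
    [-1,-28,0],
    [-1,-28,0],
    [0,-28,0],
    [0,-28,0],
    [0,-28,0],
    [0,-28,0],
    [0,-28,0],
    [0,-18,0],
    [0,-8,0],
    [0,-3,0],
    [0,0,0],
    [0,0,0]
  ],
  "spin": [2.6,4,4,3,0,0,0,0,0,0,0,0,0,0,0,0,0,0,0,0]
}}

```text
time_s: 7.55
tool_pos: [0.4895, 0.3549, 0.1951]
ee_rot: [180.0, 0.0, 3.0]
ft_force: [-0.4, -0.0, -5.2]
finger_gap: 0.0134
```

```bash
python3 -c "
from h import *
import cv2
rel([.489,.3553,.031],3)
i=r.read_camera('top');cv2.imwrite('pics/t4.png',cv2.resize(i[130:330,60:400],None,fx=2.3,fy=2.3,interpolation=cv2.INTER_CUBIC))
i=r.read_camera('scene');cv2.imwrite('pics/s4.png',cv2.resize(i[60:290,250:460],None,fx=2.6,fy=2.6,interpolation=cv2.INTER_CUBIC))
"
```

```text
t 7.55 pos [0.4895 0.3549 0.1951] rpy [1.7998e+02 3.0000e-02 3.0200e+00] F [-0.4 -0.  -5.2] gap 0.0134
travel mm [ -0.4  -0.5 164.1] spin 0.02
```

View pics/t4.png

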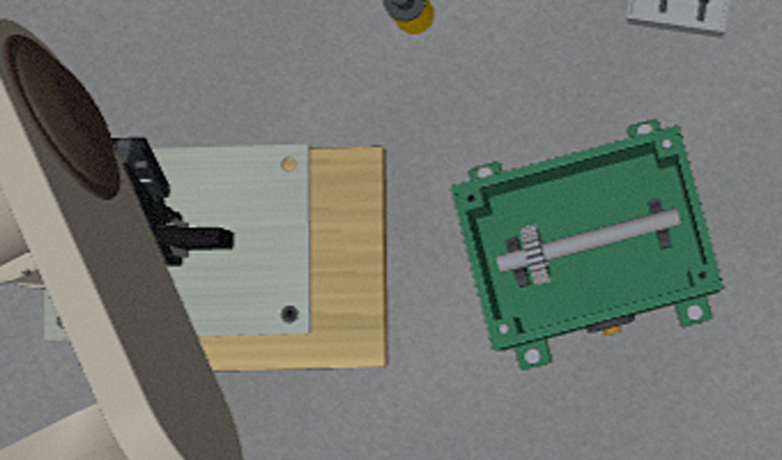

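View pics/s4.png

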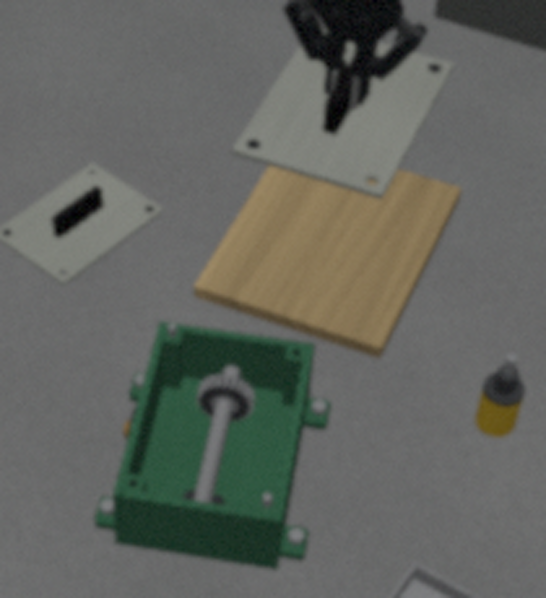

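Top view: the cover hangs over the board, with its right edge at crop (309,240). The shaft runs from (497,263) to (680,217) with the gear at (534,255), the +y end. I'll lower it now, slowly at the end.

Emit:
{"op": "arm_command", "data": {
  "travel": [
    [-0.4,-0.5,10],
    [0,0,20],
    [0,0,22],
    [0,0,22],
    [0,0,22],
    [0,0,20],
    [0,0,14],
    [0,0,10],
    [0,0,6],
    [0,0,4],
    [0,0,3],
    [0,0,2],
    [0,0,2],
    [0,0,1],
    [0,0,0],
    [0,0,0]
  ],
  "spin": [0,0,0,0,0,0,0,0,0,0,0,0,0,0,0,0]
}}

```text
time_s: 8.98
tool_pos: [0.4892, 0.3561, 0.0376]
ee_rot: [-180.0, -0.0, 3.0]
ft_force: [-0.3, -0.1, -5.0]
finger_gap: 0.0128
```

```bash
python3 -c "
from h import *
import cv2
rel([.489,.3553,.030],3)
i=r.read_camera('scene');cv2.imwrite('pics/s5.png',cv2.resize(i[60:220,310:450],None,fx=3.7,fy=3.7,interpolation=cv2.INTER_CUBIC))
i=r.read_camera('top');cv2.imwrite('pics/t5.png',cv2.resize(i[170:310,80:250],None,fx=4,fy=4,interpolation=cv2.INTER_CUBIC))
"
```

```text
t 8.98 pos [0.4892 0.3561 0.0376] rpy [-1.7999e+02 -2.0000e-02  3.0100e+00] F [-0.3 -0.1 -5. ] gap 0.0128
travel mm [-0.2  0.8  7.6] spin 0.01
```

View pics/s5.png

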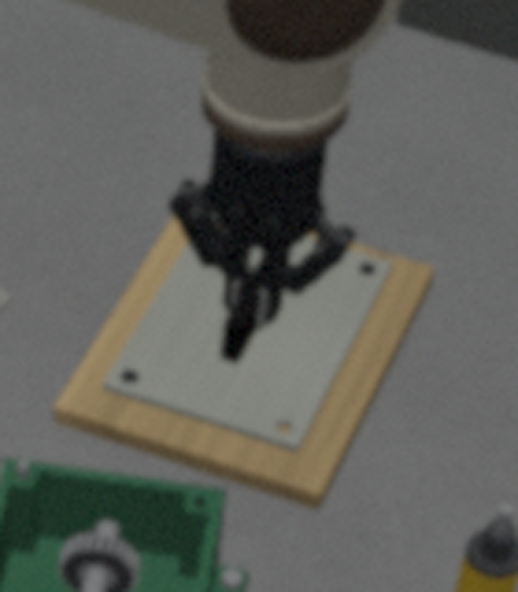

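View pics/t5.png

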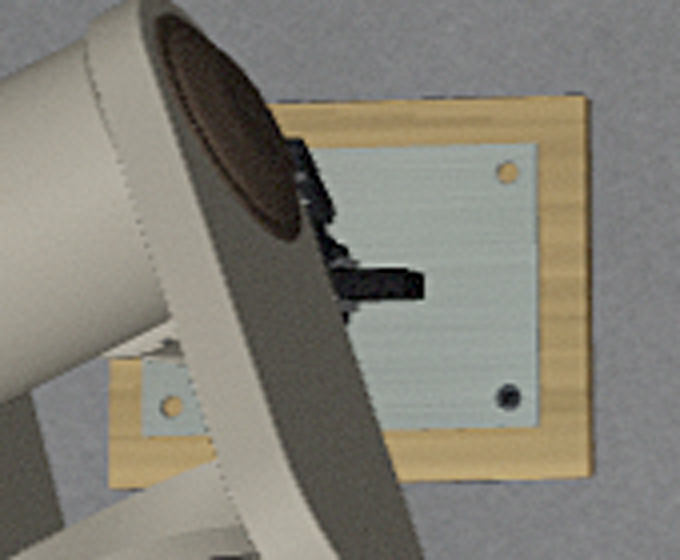

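The plate's margins to the board edges are about 33 px left and 48 px right. Allowing for parallax that is about 40 and 41 px, and top and bottom are both about 46 px, so it is centred. Next is the final lowering.

Emit:
{"op": "arm_command", "data": {
  "travel": [
    [0,0,2],
    [0,0,1.5],
    [0,0,1],
    [0,0,1],
    [0,0,0.5],
    [0,0,0.5],
    [0,0,0],
    [0,0,0]
  ],
  "spin": [0,0,0,0,0,0,0,0]
}}

```text
time_s: 9.75
tool_pos: [0.4891, 0.356, 0.0309]
ee_rot: [-180.0, 0.0, 3.0]
ft_force: [0.2, -0.1, -4.7]
finger_gap: 0.0126
```

Emit:
{"op": "arm_command", "data": {
  "travel": [
    [0,0,0.5],
    [0,0,0],
    [0,0,0.5],
    [0,0,0],
    [0,0,0]
  ],
  "spin": [0,0,0,0,0]
}}

```text
time_s: 10.17
tool_pos: [0.4892, 0.356, 0.0301]
ee_rot: [-180.0, -0.0, 3.0]
ft_force: [-1.0, -1.5, 1.4]
finger_gap: 0.0129
```

The force reversed at z = 0.0301, exactly where contact was expected. Letting go.

Emit:
{"op": "arm_command", "data": {
  "travel": [
    [0,0,0],
    [0,0,0],
    [0,0,0],
    [0,0,0],
    [0,0,0],
    [0,0,0],
    [0,0,0],
    [0,0,0]
  ],
  "spin": [0,0,0,0,0,0,0,0],
  "fingers": 60
}}

```text
time_s: 10.83
tool_pos: [0.4891, 0.356, 0.0299]
ee_rot: [-180.0, -0.0, 3.0]
ft_force: [0.6, 0.2, 0.2]
finger_gap: 0.0605
```

Emit:
{"op": "arm_command", "data": {
  "travel": [
    [0,0,-5],
    [0,0,-15],
    [0,0,-25],
    [0,0,-30],
    [0,0,-35],
    [0,0,-35],
    [0,0,-25],
    [0,0,-10],
    [0,0,0]
  ],
  "spin": [0,0,0,0,0,0,0,0,0]
}}

```text
time_s: 11.58
tool_pos: [0.4898, 0.3564, 0.2129]
ee_rot: [-179.9, -0.2, 3.0]
ft_force: [-0.9, 0.4, -0.3]
finger_gap: 0.0595
```

```bash
python3 -c "
from h import *
import cv2
rel([.489,.3553,.030],3)
i=r.read_camera('scene');cv2.imwrite('pics/s6.png',cv2.resize(i[60:220,310:450],None,fx=3.7,fy=3.7,interpolation=cv2.INTER_CUBIC))
i=r.read_camera('top');cv2.imwrite('pics/t6.png',cv2.resize(i[170:300,240:390],None,fx=5,fy=4.6,interpolation=cv2.INTER_CUBIC))
"
```

```text
t 11.58 pos [0.4898 0.3564 0.2129] rpy [-179.89   -0.22    3.01] F [-0.9  0.4 -0.3] gap 0.0595
travel mm [ -1.6   1.4 182.8] spin 0.01
```

View pics/s6.png

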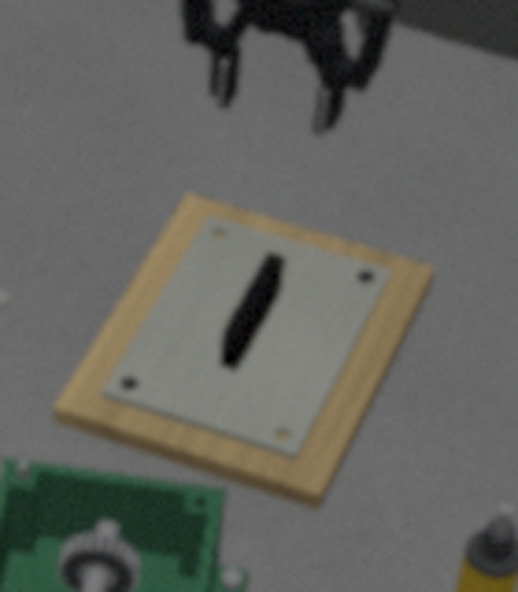

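View pics/t6.png

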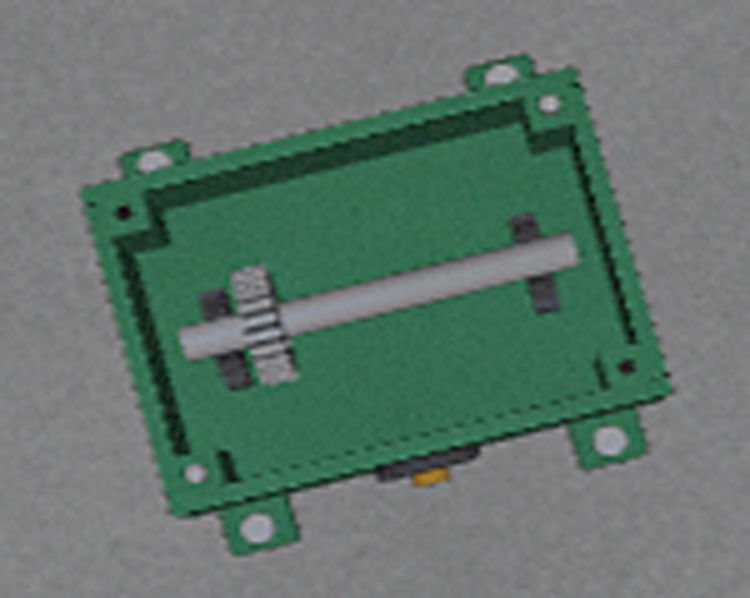

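The cover lies flat, handle up, centred on the board. In the top crop the shaft ends are at (183,343) and (577,249) and the gear is at (264,326). Next I'll locate the balance point.

```bash
python3 - <<'E'
from h import *
np.set_printoptions(precision=4,suppress=True)
f=lambda p,z:back("top",(240+p[0]/5-.4,170+p[1]/4.6-.4),z)
a,b=f((183,343),.042),f((577,249),.042)
d=a-b;L=np.linalg.norm(d);y=d/L
print(L,np.degrees(np.arctan2(-y[0],y[1])),(a+b)/2,"bal",(a+b)/2+y*.019,"gear off",np.dot(f((264,326),.042)-(a+b)/2,y))
c=np.array([.511,.048]);t=np.radians(16.7)
print("housing pred bal",c+.019*np.array([-np.sin(t),np.cos(t)]))
q=[f(p,.086) for p in[(549,104),(195,473)]];print(np.mean(q,0))
rel([.5055,.066,.15],16.7)
E
```

```text
0.16489149233574465 16.058544255055295 [0.5121 0.0479 0.042 ] bal [0.5068 0.0662 0.042 ] gear off 0.048799760678396684
housing pred bal [0.5055 0.0662]
[0.5115 0.0487 0.086 ]
t 11.68 pos [0.4889 0.3559 0.209 ] rpy [179.99   0.04   3.01] F [-0.5  0.5 -0.9] gap 0.0598
travel mm [  1.4 290.3  59.1] spin -13.69
```

The measured shaft length is 165 mm (164 given) and the gear offset is 48.8 mm (48 given). The balance point is (0.506, 0.066), and the prediction from the housing is (0.5055, 0.066).

Emit:
{"op": "arm_command", "data": {
  "travel": [
    [0,0,0],
    [0,0,0],
    [-3,12,0],
    [-6,25,0],
    [-7,30,0],
    [-7,30,0],
    [-7,30,0],
    [-7,30,0],
    [-7,30,0],
    [-7,30,0],
    [-7,30,5],
    [-5,20,15],
    [-3,12,20],
    [0,4,15],
    [0,0,4],
    [0,0,0],
    [0,0,0]
  ],
  "spin": [-6.5,-7,0,0,0,0,0,0,0,0,0,0,0,0,0,0,0]
}}

```text
time_s: 13.1
tool_pos: [0.5061, 0.0661, 0.1509]
ee_rot: [-180.0, 0.0, 16.4]
ft_force: [-0.0, 0.3, -0.7]
finger_gap: 0.06
```

```bash
python3 -c "
from h import *
import cv2
rel([.506,.0662,.023],16.5)
i=r.read_camera('scene');cv2.imwrite('pics/s7.png',cv2.resize(i[110:290,270:450],None,fx=3,fy=3,interpolation=cv2.INTER_CUBIC))
"
```

```text
t 13.1 pos [0.5061 0.0661 0.1509] rpy [-1.7998e+02  2.0000e-02  1.6450e+01] F [-0.   0.3 -0.7] gap 0.06
travel mm [ 0.000e+00 -1.000e-01  1.279e+02] spin -0.05
```

View pics/s7.png

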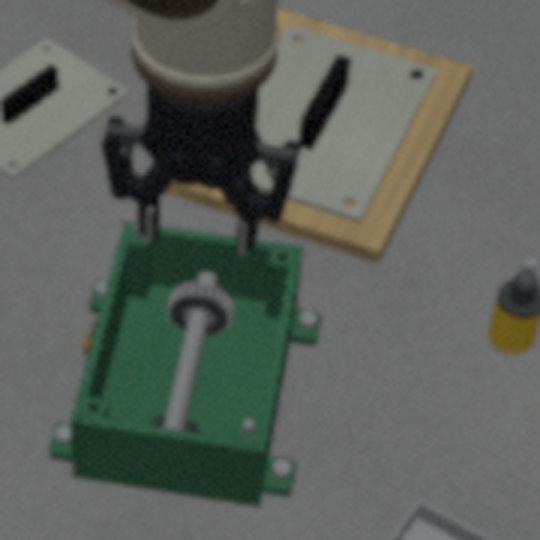

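The jaws straddle the shaft between the gear at (203,310) and the near saddle. Descending.

Emit:
{"op": "arm_command", "data": {
  "travel": [
    [0,0,8],
    [0,0,15],
    [0,0,18],
    [0,0,18],
    [0,0,18],
    [0,0,14],
    [0,0,10],
    [0,0,8],
    [0,0,6],
    [0,0,5],
    [0,0,4],
    [0,0,2.5],
    [0,0,0],
    [0,0,0]
  ],
  "spin": [0,0,0,0,0,0,0,0,0,0,0,0,0,0]
}}

```text
time_s: 14.32
tool_pos: [0.5064, 0.0659, 0.0246]
ee_rot: [180.0, -0.0, 16.5]
ft_force: [-0.1, 0.7, -0.3]
finger_gap: 0.0601
```

Emit:
{"op": "arm_command", "data": {
  "travel": [
    [0,0,1],
    [0,0,0],
    [0,0,0],
    [0,0,0],
    [0,0,0],
    [0,0,0],
    [0,0,0],
    [0,0,0],
    [0,0,0],
    [0,0,0],
    [0,0,0]
  ],
  "spin": [0,0,0,0,0,0,0,0,0,0,0],
  "fingers": 0
}}

```text
time_s: 15.23
tool_pos: [0.5065, 0.066, 0.0236]
ee_rot: [180.0, -0.0, 16.5]
ft_force: [1.0, 1.9, 4.9]
finger_gap: 0.0141
```

```bash
python3 -c "
from h import *
import cv2
rel([.506,.0662,.023],16.5)
i=r.read_camera('scene');cv2.imwrite('pics/s8.png',cv2.resize(i[110:290,270:450],None,fx=3,fy=3,interpolation=cv2.INTER_CUBIC))
"
```

```text
t 15.23 pos [0.5065 0.066  0.0236] rpy [ 1.800e+02 -3.000e-02  1.651e+01] F [1.  1.9 4.9] gap 0.0141
travel mm [-0.4 -0.4  0.6] spin 0.01
```

View pics/s8.png

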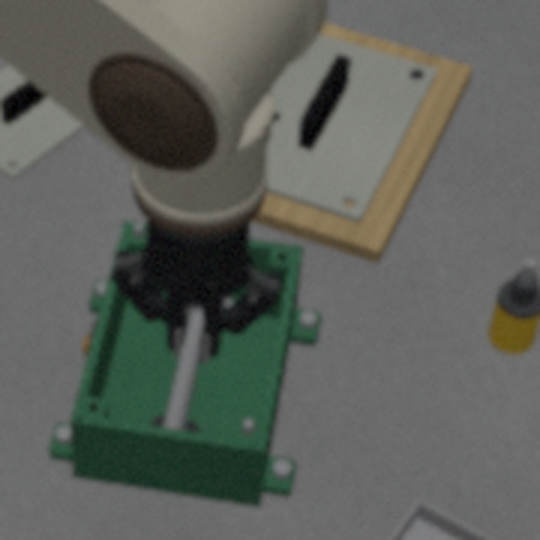

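The fingers hold the shaft at the balance point; the 14.1 mm gap fits the 16 mm shaft, with the same reading bias as on the cover. Lifting.

Emit:
{"op": "arm_command", "data": {
  "travel": [
    [0,0,-2],
    [0,0,-4],
    [0,0,-6],
    [0,0,-8],
    [0,0,-10],
    [0,0,-14],
    [0,0,-18],
    [0,0,-20],
    [0,0,-20],
    [0,0,-20],
    [0,0,-20],
    [0,0,-20],
    [0,0,-16],
    [0,0,-12],
    [0,0,-6],
    [0,0,-3],
    [0,0,0],
    [0,0,0],
    [0,0,0],
    [0,0,0]
  ],
  "spin": [0,0,0,0,0,0,0,0,0,0,0,0,0,0,0,0,0,0,0,0]
}}

```text
time_s: 16.95
tool_pos: [0.506, 0.0659, 0.2216]
ee_rot: [-180.0, 0.1, 16.5]
ft_force: [-0.4, -0.1, -4.0]
finger_gap: 0.0139
```

```bash
python3 -c "
from h import *
import cv2
rel([.506,.0662,.223],16.5)
i=r.read_camera('scene');cv2.imwrite('pics/s9.png',cv2.resize(i[60:300,270:450],None,fx=2.5,fy=2.5,interpolation=cv2.INTER_CUBIC))
i=r.read_camera('top');cv2.imwrite('pics/t9.png',i)
# predicted shaft ends with axis level
s=r.sense();t=np.radians(16.5);y=np.array([-np.sin(t),np.cos(t),0]);p=s['tool_pos']+[0,0,.019]
for k in(-.101,.063,.029): 
    u=proj('scene',p+k*y);print(k,(u-[270,60])*2.5)
"
```

```text
t 16.95 pos [0.506  0.0659 0.2216] rpy [-1.7997e+02  7.0000e-02  1.6510e+01] F [-0.4 -0.1 -4. ] gap 0.0139
travel mm [ 0.1 -0.3 -1.4] spin 0.01
-0.101 [143.22746747 346.41129894]
0.063 [177.61321452 205.97402054]
0.029 [170.93335409 233.25571425]
```

View pics/s9.png

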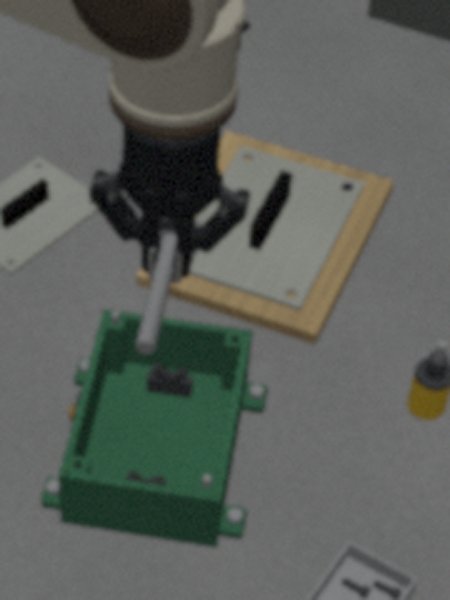

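View pics/t9.png

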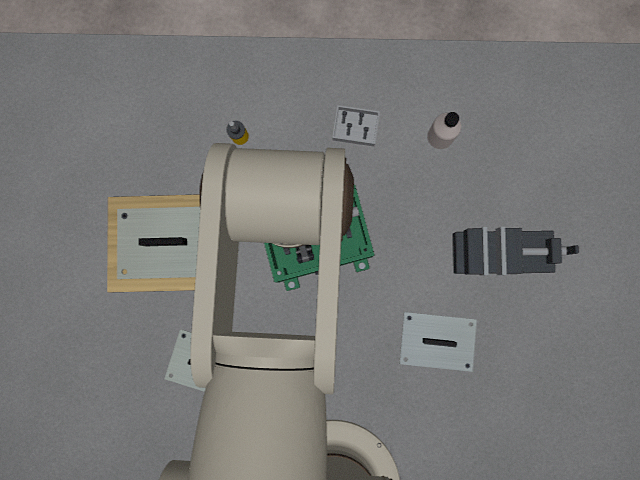

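The shaft's free end is at crop (147,343), against (143,346) predicted for a level shaft. That is within the calibration, so it is level. The gear's lowest point is at about 0.215 m, roughly 14 cm above the rim. I'll wait briefly and check that it stays still.

Emit:
{"op": "arm_command", "data": {
  "travel": [
    [0,0,0],
    [0,0,0],
    [0,0,0],
    [0,0,0],
    [0,0,0],
    [0,0,0],
    [0,0,0],
    [0,0,0],
    [0,0,0],
    [0,0,0],
    [0,0,0],
    [0,0,0]
  ],
  "spin": [0,0,0,0,0,0,0,0,0,0,0,0]
}}

```text
time_s: 18.05
tool_pos: [0.5063, 0.0659, 0.2224]
ee_rot: [-180.0, -0.0, 16.5]
ft_force: [-0.9, 0.4, -4.7]
finger_gap: 0.014
```

```bash
python3 -c "
from h import *
import cv2
rel([.506,.0662,.223],16.5)
print(np.round(r.sense()['dq'],2))
i=r.read_camera('scene');a=cv2.resize(i[60:300,270:450],None,fx=2.5,fy=2.5,interpolation=cv2.INTER_CUBIC);b=cv2.imread('pics/s9.png')
g=lambda m:cv2.cvtColor(m,cv2.COLOR_BGR2GRAY)[225:365,120:200].astype('float32')
print(cv2.phaseCorrelate(g(a),g(b)))
print(r.hand_in())
"
```

```text
t 18.05 pos [0.5063 0.0659 0.2224] rpy [-179.99   -0.     16.51] F [-0.9  0.4 -4.7] gap 0.014
travel mm [-0.2 -0.4 -0.6] spin 0.01
[ 0.02 -0.01 -0.01  0.03 -0.01  0.05]
((-0.03341887662659815, 0.04814432206234187), 0.6846488934424189)
the job is handed in; nothing more can be done
None
```

The job is done and handed in at about 18 s; the hand-in gives no verdict.

- **Cover:** I lifted it straight off the pins and lowered it onto the middle of the board. The wrist force reversed at the expected contact height, and I let go only then. The pictures show it flat, handle up and centred to within a few millimetres.
- **Shaft:** I gripped it at its balance point and lifted it straight up out of the housing. It is still held, with its axis at about 0.241 m. The gear's lowest point is roughly 14 cm above the rim.
- **Last checks:**
    - **Stillness:** two pictures taken about a second apart showed no shift, and joint speeds were near zero.
    - **Level:** the visible end was about 2 px (roughly 3 to 4 mm) from where a level shaft would put it. That is slightly beyond the 2 mm calibration, so it could be up to about 1.5° off level.
    - **Bystanders:** the hole saw, oil bottle and screw tray look where they were in the first picture.

The finger opening read about 1 to 2 mm less than the gripped part both times (12.7 mm on the 14 mm handle, 14.1 mm on the 16 mm shaft). I took this as a reading bias, because neither part slipped. None of the other checks disagreed.

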